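Throw the locked isolator lever under its guard

TASK

Switch over the guarded isolator on the workbench: lift its hinged guard right up, pull the stirrup lever beneath it out of its lock and swing it from the left side (as the robot sees it) to the right side so that it drops fully home there, then lower the guard shut again, gently, never letting it fall. Leave the things lying around it alone.

Things in the scene. Friction and masses are not known exactly. Their poses are not given: they have to be found in the camera images.
- isolator: Grey steel isolator fixed to the bench: flat housing 180 x 190 mm, 50 mm high. Origin on the bench straight under the lever's pivot; x points away from the robot side to the hinge side, y left, z up. Housing from x -105 to +75 mm; two upright hinge posts stand at x +59 to +73 mm, y 55 to 85 mm on either side, up to 152 mm above the bench.
- guard_hinge (a point): Middle of the guard's hinge line, which is level and runs along the isolator's y: 60 mm along its x, 145 mm above the bench. Fixed.
- guard (a joint): The guard: aluminium flap 150 mm wide, 96 mm from hinge to front edge, with a 20 mm skirt in front and a grab bar before it. 0 rad is shut (level over the lever); grows as the front edge goes up and over, to a stop at 1.9 rad, leaning back. 0.25 kg, swings nearly freely: let go before upright it falls shut, past upright it falls open and stays.
- guard_bar (a point): Centre of the guard's round steel grab bar, 14 mm thick, along the isolator's y, 98 mm clear between its arms, 142 mm from the hinge line and level with it when shut. 39 mm of free air between bar and flap skirt. Shut, it is 145 mm above the bench (housing 88 mm below it); open at 1.9 rad, 279 mm.
- lever_axis (a point): The lever's pivot, 40 mm above the bench; the pivot line runs along the isolator's x. Fixed.
- lever_lock (a point): Middle of the top of the lock: two dark steel humps either side of the lever's stem, straight above the pivot. Top 91 mm above the bench, 20 mm wide along the isolator's y, together 34 mm along x.
- lever (a joint): Swing of the lever: -0.42 rad leans left (isolator's +y, the start), +0.42 rad leans right (-y, the wanted side), 0 upright; stops at both ends. A cross pin on it is caught behind the lock's humps, so it has only about 0.1 rad of play unless pulled out at least 11 mm (12 or 13 is safe); do not force it.
- lever_pull (a joint): How far the lever is pulled out along its own length, 0 to 0.016 m (stop). A spring pulls it in: 4.5 N at 0, 8.5 N at the end. Let go beyond about 0.32 rad on either side it snaps back to 0, home and locked; let go nearer the middle it stays standing on the humps, not home.
- lever_bar (a point): Centre of the lever's black round grip bar, 14 mm thick, 68 mm long, along the isolator's x, held at its ends by two thin arms: 51 mm clear between them, 25 mm free depth under it. 92 mm (plus lever_pull) from the pivot. At the start about 124 mm above the bench, 38 mm left of the pivot, close under the shut guard.
- wrench: Steel spanner 180 mm long lying on the bench, a bystander. Origin under its middle.
- carton: Closed cardboard carton 100 x 70 x 60 mm, a bystander. Origin under its middle.
- tee: Dark steel pipe tee 100 mm long, 54 mm thick, a bystander. Origin under its middle.

How it is judged:
By the outcome, as a careful person would: the job done as asked, in the order asked, and still so for the second after the job is handed in, with the robot touching nothing.
It also fails if it takes over 72 s, if anything falls off the work surface, if the arm or the gripper's body presses on something with over 40 N, if the wrist force passes 120 N, or if a joint passes its speed limit or range.

ROBOT

A 6-joint arm with a two-finger parallel gripper is mounted at the origin on the work surface. World frame = base frame: x ahead of the robot, y to its left, z up, the work surface at z = 0. Lengths are in m, angles in rad, forces in N, time in s.
With the tool pointing down it reaches from about 0.4 to 0.825 m from the base axis. Payload 7 kg.
Tool frame: the origin (TCP) lies at the centre of the arm's flange, where the gripper is bolted on; the fingertips stand 178 mm ahead of it and the grasp point (between the pads) lies 159 mm ahead of it; z points along the fingers, y is the direction in which the jaws open and shut (so a half turn about z gives the same grasp; the last joint's range is limited). The gripper opens to 88 mm and grips with 3 to 60 N. Pads are 19 mm wide; open, the fingers measure 130 mm over their backs; the gripper's body (78 mm by 193 mm) begins 47 mm behind the grasp point.
Start: joints at [-0.85, 0.359, 0.012, 0, -1.224, -0.288], TCP at [0.283, -0.613, 0.405] pointing down, gripper open.
Joint ranges: [-3.07, 3.07], [-1.43, 2.12], [-1.02, 1.25], [-3.03, 1.67], [-3.05, -0], [-3.03, 3.03]. Speed limits (rad/s): [2.39, 2.39, 3.01, 3.14, 3.14, 3.14].

INTERFACE

Orientations are given as [roll, pitch, yaw] about the fixed x, y, z axes, in that order (R = Rz(yaw) Ry(pitch) Rx(roll)).
In Python, from station import arm gives the robot as it stands.
- The arm moves only by the shell command python3 -m handwheel 'ROWS' [OPENING] [FORCE]. ROWS is JSON, a list of rows, each a list of 4 numbers: the shift along the world's x, y, z in cm, then the turn about the world's z in rad. In form: [[dx, dy, dz, yaw], ...]. A call has 1 to 20 rows; each row shifts and turns the commanded pose from where the row before left it; what a row does not reach is not made up. A row lasts 1/10 s, in which the tool goes at most 50 mm and 8.59 degrees, less where a joint would pass 70% of its speed; a pose out of reach is approached as far as the arm can. A call is refused whole if a number of a shift passes 5 or a number of a turn 0.15, either way. A call with a gripper value outside its range is refused whole. OPENING is the closure, from 0 (fully open) to 1 (shut), set as the call begins (- or left out, the last holds). The fingers move at their own pace and stop on an object; FORCE is the grip in N (left out, the last holds). Time passes only in rows, so rows that do not move let the fingers close. It gives the time, the measured TCP pose, the force and the opening at its end, in the units of the state.
- arm.get_state(): the state, without advancing time (a new reading comes with each control period).
- arm.grab_frame(name): name is "side" or "top"; returns a dict with "image" (384x512x3 uint8, red, green, blue), "depth" (384x512 float32, m along the optical axis (not along the pixel's ray), 0 where there is no reading), "vfov" (degrees; the focal length in pixels is half the picture's height over the tangent of half this angle, whatever the lens; pixels are square), "cx", "cy" (the principal point, pixels), "k1" (the pictures are not rectified: a ray, as slopes to the right and down, at radius r is drawn at 1 + k1 r^2 times it, then the intrinsics apply), "rvec" (rotation vector, rad) and "tvec" (3), from world to camera coordinates, as OpenCV has them. Camera axes: x right, y down, z forward; pixel columns grow to the right and rows downward; lengths in m; the calibration is good to about 2 mm. A picture is of the moment at which its call begins.
- arm.job_done(): hands the job in, once; it reports no verdict.
The state is a dict: "t": time; "q": joint angles; "qd": joint speeds; "joint_efforts": joint torques, N m; "eef_pos": TCP position; "ee_rot": TCP orientation; "force": force on the tool from outside, world axes, zero at the start; "moment": the same for the moment, N m; "width": finger opening in m.
Only numpy, scipy, OpenCV 4.12 (cv2) and the standard library are available. Lean on these libraries where they do the work, as an engineer would, in place of code of your own. Each camera call takes 0.05 s, during which the arm holds its last target.

## Working session

There is one attempt and no reset: what is moved stays moved. The work goes in short steps, Python scripts to look and compute and a shell command to move; the robot and the scene stay as the last step left them, time stands still between calls to the robot, and variables do not carry over. Pictures are saved under pics/ and viewed, and the job is handed in when it is done.

```bash
ls; mkdir -p pics
cat > h.py <<'E'
import numpy as np,cv2
from station import arm
def snap(n,fn):
    f=arm.grab_frame(n); cv2.imwrite('pics/'+fn+'.png',f['image'][:,:,::-1]); np.savez('/tmp/'+fn+'.npz',**f); return f
def K(f):
    fl=192/np.tan(np.radians(f['vfov'])/2); return np.array([[fl,0,f['cx']],[0,fl,f['cy']],[0,0,1.]])
def load(fn): 
    d=np.load('/tmp/'+fn+'.npz'); return {k:d[k] for k in d}
def ray(f,u,v):
    p=cv2.undistortPoints(np.array([[[u,v]]],float),K(f),np.array([float(f['k1']),0,0,0]))[0,0]
    R=cv2.Rodrigues(np.asarray(f['rvec'],float))[0]; t=np.asarray(f['tvec'],float)
    return -R.T@t, R.T@np.array([p[0],p[1],1.]),
def pt(f,u,v,d=None):
    o,r=ray(f,u,v)
    if d is None:
        a=f['depth'][v-1:v+2,u-1:u+2]; d=np.median(a[a>0])
    return o+d*r
def cloud(f):
    vv,uu=np.mgrid[0:384,0:512]
    p=cv2.undistortPoints(np.stack([uu,vv],-1).reshape(-1,1,2).astype(float),K(f),np.array([float(f['k1']),0,0,0]))[:,0]
    R=cv2.Rodrigues(np.asarray(f['rvec'],float))[0]; t=np.asarray(f['tvec'],float)
    c=np.c_[p,np.ones(len(p))]*f['depth'].reshape(-1,1)
    return ((c-t)@R).reshape(384,512,3)
def onz(f,u,v,z):
    o,r=ray(f,u,v); return o+r*(z-o[2])/r[2]
def proj(f,P):
    return cv2.projectPoints(np.array(P,float).reshape(-1,1,3),np.asarray(f['rvec'],float),np.asarray(f['tvec'],float),K(f),np.array([float(f['k1']),0,0,0]))[0][:,0]
E
python3 - <<'E'
from h import *
for n in('side','top'):
    f=snap(n,n+'0'); print(n,f['vfov'],f['k1'],pt(f,256,192),ray(f,256,192))
s=arm.get_state(); print(s)
E
```

```text
pics
side 51.33412838141191 -0.08857479135148616 [0.47941008 0.143203   0.00104998] (array([ 0.87089074, -0.58179438,  0.72367682]), array([-0.35725129,  0.66160675, -0.65944348]))
top 46.03912377510816 -0.14060767794087575 [ 0.58156615  0.06655735 -0.00170446] (array([0.33464194, 0.0353005 , 1.25116267]), array([ 0.19331146,  0.02447029, -0.98084172]))
{'t': 0.1, 'q': array([-8.49915631e-01,  3.59330378e-01,  1.11668245e-02, -2.99675239e-04,
       -1.22410170e+00, -2.88090017e-01]), 'qd': array([-0.00150711, -0.00140771,  0.0018984 ,  0.0026487 ,  0.00014706,
        0.00029798]), 'joint_efforts': array([-9.87998174e-04, -5.84163094e+01,  2.93752384e+01,  7.01548755e+00,
        1.01807347e-02, -2.02551371e-05]), 'eef_pos': array([ 0.28302219, -0.61261879,  0.40381511]), 'ee_rot': array([ 3.14010422e+00, -1.47271249e-04, -2.70890390e+00]), 'force': array([-0.2643485 ,  0.67442581,  0.81519315]), 'moment': array([-0.06788667,  0.00910993, -0.04842583]), 'width': 0.08753899417888977}
```

View pics/side0.png

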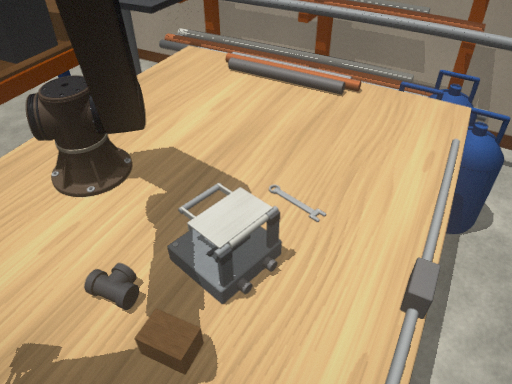

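View pics/top0.png

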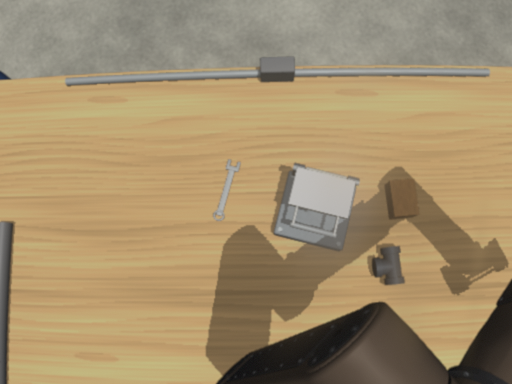

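The side view shows the isolator at about (225,240), with the guard shut and the grab bar at its upper left, near (205,200). The spanner is at (297,203), the tee at (113,285) and the carton at (170,340). In the top view the isolator is at (317,207), and its bar is at about (313,230). I'll zoom in and measure.

Run:
```python
from h import *
f=load('top0'); g=load('side0')
a=cv2.resize(f['image'][150:260,260:430,::-1],None,fx=4.5,fy=4.5,interpolation=cv2.INTER_CUBIC); cv2.imwrite('pics/topz.png',a)
a=cv2.resize(g['image'][170:310,150:300,::-1],None,fx=4.2,fy=4.2,interpolation=cv2.INTER_CUBIC); cv2.imwrite('pics/sidez.png',a)
for n,f in(('top',f),('side',g)):
    P=cloud(f); 
    m=(f['depth']>0)&(P[...,2]>.135)&(P[...,2]<.157)&(P[...,0]>.45)&(P[...,0]<.75)&(P[...,1]>-.15)&(P[...,1]<.15)
    Q=P[m]; print(n,len(Q),Q.mean(0)); r=cv2.minAreaRect(Q[:,:2].astype(np.float32)*1000); print(r,cv2.boxPoints(r))
    m=(f['depth']>0)&(P[...,2]>.044)&(P[...,2]<.056)&(P[...,0]>.4)&(P[...,0]<.75)&(P[...,1]>-.15)&(P[...,1]<.15)
    Q=P[m]; r=cv2.minAreaRect(Q[:,:2].astype(np.float32)*1000); print(r,cv2.boxPoints(r))
```

```text
top 2134 [ 0.54089661 -0.08547612  0.15314124]
((533.825927734375, -87.74858093261719), (137.25006103515625, 169.7264862060547), 80.90084838867188) [[ 439.17798  -142.08948 ]
 [ 606.7687   -168.9306  ]
 [ 628.4739    -33.407684]
 [ 460.88318    -6.566559]]
((522.7957763671875, -87.2783203125), (175.6983184814453, 181.4629669189453), 74.70274353027344) [[ 412.10193  -148.07758 ]
 [ 587.1357   -195.9524  ]
 [ 633.4896    -26.479065]
 [ 458.45587    21.395752]]
side 2099 [ 0.54734601 -0.08777469  0.15351958]
((536.994384765625, -85.43636322021484), (139.11590576171875, 168.20782470703125), 81.40521240234375) [[ 443.43985   -141.64424  ]
 [ 609.75867   -166.78212  ]
 [ 630.54895    -29.228485 ]
 [ 464.2301      -4.0906067]]
((525.728515625, -78.15663146972656), (143.65480041503906, 213.1157989501953), 89.83269500732422) [[ 418.96133  -149.67258 ]
 [ 632.07623  -150.29488 ]
 [ 632.4957     -6.640686]
 [ 419.3808     -6.018387]]
```

View pics/topz.png

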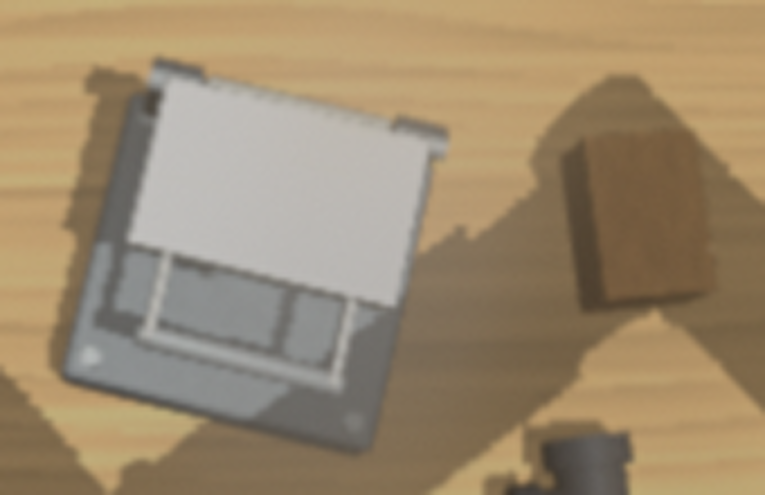

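View pics/sidez.png

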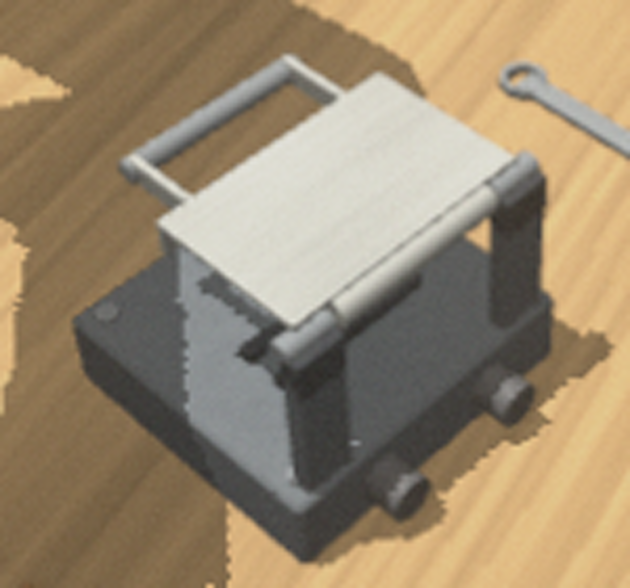

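```bash
cat >> h.py <<'E'
def iso(p,x,y,z):
    c,s=np.cos(p[2]),np.sin(p[2]); return np.array([p[0]+c*x-s*y,p[1]+s*x+c*y,z])
E
python3 - <<'E'
from h import *
from scipy.optimize import least_squares
f=load('top0'); g=load('side0')
T=lambda x,y:((x+.5)/4.5-.5+260,(y+.5)/4.5-.5+150)
S=lambda x,y:((x+.5)/4.2-.5+150,(y+.5)/4.2-.5+170)
# plate top z
for n,ff,C in(('top',f,[T(165,90),T(420,150),T(385,295),T(140,235)]),('side',g,[S(380,85),S(490,160),S(290,305),S(180,225)])):
    print(n,[pt(ff,int(round(u)),int(round(v))).round(4) for u,v in C])
obs=[(f,T(65,378),(-.105,.095,.05)),(f,T(368,451),(-.105,-.095,.05)),
 (g,S(73,320),(-.105,-.095,.05)),(g,S(305,502),(.075,-.095,.05)),(g,S(551,297),(.075,.095,.05)),(g,S(305,560),(.075,-.095,0))]
bars=[(f,T(148,332),T(338,383)),(g,S(128,163),S(290,63))]
pl=[(f,T(130,242),(-.036,.075,.15)),(f,T(395,306),(-.036,-.075,.15)),(g,S(378,72),(-.036,.075,.15)),(g,S(160,222),(-.036,-.075,.15))]
def res(p,full=False):
    r=[]
    for ff,o,m in obs+pl: r+=list(proj(ff,[iso(p,*m)])[0]-o)
    for ff,a,b in bars:
        r+=list(proj(ff,[iso(p,-.082,.055,.145)])[0]-a)+list(proj(ff,[iso(p,-.082,-.055,.145)])[0]-b)
    return np.array(r)
s=least_squares(res,[.54,-.09,-.24],x_scale=.01,loss='soft_l1'); p=s.x; print(p,res(p).reshape(-1,2).round(1)); np.save('/tmp/p.npy',p)
# bar triangulation
for i in(1,2):
    (o1,r1),(o2,r2)=[ray(b[0],*b[i]) for b in bars]
    k=np.linalg.lstsq(np.c_[r1,-r2],o2-o1,rcond=None)[0]; print('bar end',o1+k[0]*r1,o2+k[1]*r2)
for nm,q in dict(bar=(-.082,0,.145),leverbar=(0,.038,.124),hinge=(.06,0,.145)).items(): print(nm,iso(p,*q))
E
```

```text
top [array([ 0.6065, -0.0385,  0.1472]), array([ 0.5685, -0.1785,  0.1553]), array([ 0.4889, -0.1545,  0.1549]), array([ 0.5239, -0.0231,  0.155 ])]
side [array([ 0.5303, -0.0238,  0.1572]), array([ 0.6055, -0.0474,  0.1567]), array([ 0.5691, -0.1713,  0.1564]), array([ 0.4958, -0.1547,  0.1574])]
[ 0.53684428 -0.09362178 -0.2482043 ] [[ -2.   -0.3]
 [  0.5  -0.4]
 [ -1.9  -0.3]
 [ -1.1   2.3]
 [  1.   -1.6]
 [  0.5   2.4]
 [ -2.    0.4]
 [ -1.4  -0.2]
 [ -0.8   1.3]
 [ -1.2   1.9]
 [ -2.3   0.6]
 [ -0.7  -0.7]
 [ 37.9 -23.3]
 [-38.7  25.7]]
bar end [ 0.47624371 -0.02756501  0.11199754] [ 0.41292647 -0.09220665  0.1076943 ]
bar end [ 0.43678887 -0.12048776  0.19909172] [ 0.50832739 -0.07028226  0.19860317]
bar [ 0.45735716 -0.07347736  0.145     ]
leverbar [ 0.5461795  -0.05678629  0.124     ]
hinge [ 0.59500559 -0.10836161  0.145     ]
```

Run:
```python
from h import *
from scipy.optimize import least_squares
f=load('top0'); g=load('side0')
T=lambda x,y:((x+.5)/4.5-.5+260,(y+.5)/4.5-.5+150)
S=lambda x,y:((x+.5)/4.2-.5+150,(y+.5)/4.2-.5+170)
obs=[(f,T(65,378),(-.105,.095,.05)),(f,T(368,451),(-.105,-.095,.05)),
 (g,S(73,320),(-.105,-.095,.05)),(g,S(305,502),(.075,-.095,.05)),(g,S(551,297),(.075,.095,.05)),(g,S(305,560),(.075,-.095,0))]
bars=[(f,T(148,332),T(338,383)),(g,S(290,63),S(128,163))]
pl=[(f,T(130,242),(-.036,.075,.153)),(f,T(395,306),(-.036,-.075,.153)),(g,S(378,72),(-.036,.075,.153)),(g,S(160,222),(-.036,-.075,.153))]
def res(p,full=False):
    r=[]
    for ff,o,m in obs+pl: r+=list(proj(ff,[iso(p,*m)])[0]-o)
    for ff,a,b in bars:
        r+=list(proj(ff,[iso(p,-.082,.053,.145)])[0]-a)+list(proj(ff,[iso(p,-.082,-.053,.145)])[0]-b)
    return np.array(r)
s=least_squares(res,[.54,-.09,-.24],x_scale=.01,loss='soft_l1'); p=s.x; print(p,res(p).reshape(-1,2).round(1)); np.save('/tmp/p.npy',p)
for i in(1,2):
    (o1,r1),(o2,r2)=[ray(b[0],*b[i]) for b in bars]
    k=np.linalg.lstsq(np.c_[r1,-r2],o2-o1,rcond=None)[0]; print('bar end',o1+k[0]*r1,o2+k[1]*r2)
for nm,q in dict(bar=(-.082,0,.145),leverbar=(0,.038,.124),hinge=(.06,0,.145)).items(): print(nm,iso(p,*q))
```

```text
[ 0.5367984  -0.09359053 -0.2521512 ] [[-2.2 -0.5]
 [ 0.3 -0.3]
 [-1.9 -0.5]
 [-1.3  2.3]
 [ 1.1 -1.4]
 [ 0.3  2.4]
 [-2.   0.1]
 [-1.3 -0.2]
 [-0.7  0.2]
 [-1.4  0.8]
 [-1.6  0.6]
 [-1.7 -0.8]
 [-1.2  0.9]
 [ 0.6  1.3]]
bar end [ 0.47155189 -0.02548203  0.1497425 ] [ 0.47476814 -0.02293616  0.1500018 ]
bar end [ 0.44158184 -0.1277977   0.14972613] [ 0.44411022 -0.12554371  0.14963784]
bar [ 0.4573914  -0.07313253  0.145     ]
leverbar [ 0.54627893 -0.05679216  0.124     ]
hinge [ 0.59490107 -0.10855979  0.145     ]
```

```bash
python3 -m handwheel '[[1.0,3.4,0,0.06],[1.2,3.6,0,0.06],[1.2,3.6,0,0.06],[1.2,3.6,0,0.06],[1.2,3.6,0,0.06],[1.2,3.6,0,0.06],[1.2,3.6,0,0.06],[1.2,3.6,0,0.06],[1.2,3.6,0,0.06],[1.2,3.6,0,0.06],[1.2,3.6,0,0.06],[1.2,3.6,0,0.06],[1.2,3.6,0,0.06],[1.2,3.6,0,0.06],[1,3.6,0,0.046]]' 0.62 20
python3 -m handwheel '[[0,0,0,0],[0,0,0,0]]'
python3 - <<'E'
from h import *
for n in('side','top'): snap(n,n+'1')
s=arm.get_state(); print(s['t'],s['eef_pos'],s['ee_rot'],s['width'],s['force'])
E
```

```text
t: 1.6
eef_pos: [0.4592, -0.0732, 0.4046]
ee_rot: [3.142, 0.0, -1.82]
force: [0.6, 0.6, -0.5]
width: 0.0335
t: 1.8
eef_pos: [0.4591, -0.0739, 0.4044]
ee_rot: [3.141, -0.0, -1.821]
force: [-0.3, -0.2, 0.8]
width: 0.033
1.9 [ 0.45879047 -0.0751475   0.40444805] [ 3.14102894e+00 -2.68771596e-04 -1.82330110e+00] 0.03357422244233778 [ 0.7156478   0.87901269 -0.35401466]
```

View pics/side1.png

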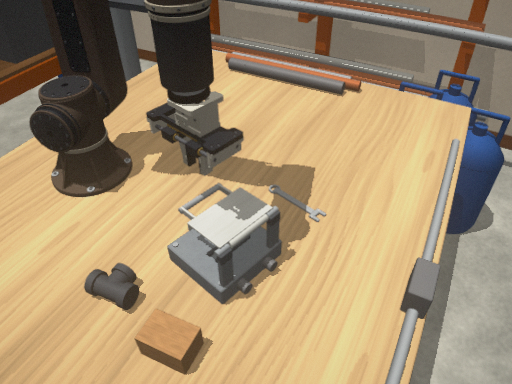

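View pics/top1.png

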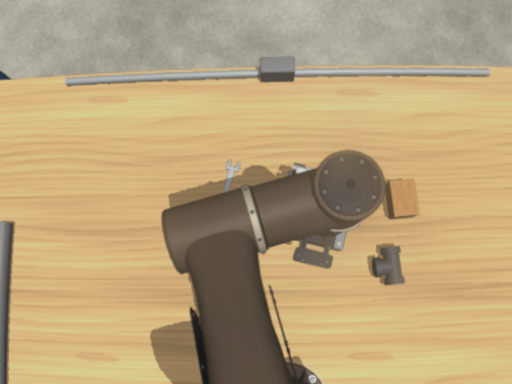

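Run:
```python
from h import *
g=load('side1'); s=arm.get_state(); e=s['eef_pos']
p=np.load('/tmp/p.npy'); c,sn=np.cos(-.252),np.sin(-.252)
P=[]
for a in(-.0168,.0168,-.038,.038):
    for b in(-.0095,.0095): P.append(e+[c*a-sn*b,sn*a+c*b,-.178])
u=proj(g,P); print(u.round(1))
x0,y0=140,100
a=cv2.resize(g['image'][100:230,140:270,::-1],None,fx=4.5,fy=4.5,interpolation=cv2.INTER_CUBIC)
for q in u: cv2.circle(a,(int((q[0]-x0+.5)*4.5),int((q[1]-y0+.5)*4.5)),3,(0,0,255),1)
for y in(-.049,.049):
    q=proj(g,[iso(p,-.082,y,.145)])[0]; cv2.circle(a,(int((q[0]-x0+.5)*4.5),int((q[1]-y0+.5)*4.5)),3,(0,255,0),1)
cv2.imwrite('pics/s1z.png',a)
```

```text
[[186.9 166.9]
 [194.  162.8]
 [197.8 173.8]
 [204.9 169.5]
 [180.3 162.8]
 [187.4 158.7]
 [204.9 178.3]
 [212.  173.9]]
```

View pics/s1z.png

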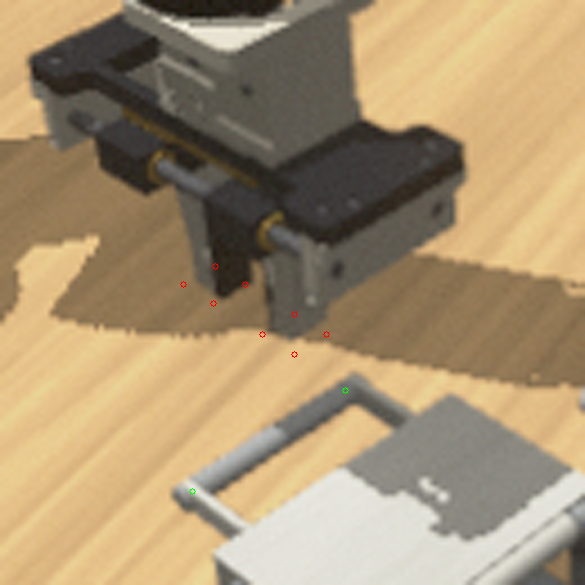

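```bash
python3 -m handwheel '[[0,0,-2,0],[0,0,-2,0],[0,0,-2,0],[0,0,-1,0],[0,0,-1,0],[0,0,-1,0],[0,0,-0.8,0],[0,0,-0.4,0],[0,0,0,0],[0,0,0,0]]' 0.62 20
python3 - <<'E'
from h import *
g=snap('side','side2'); a=cv2.resize(g['image'][100:250,140:290,::-1],None,fx=4,fy=4,interpolation=cv2.INTER_CUBIC);cv2.imwrite('pics/s2z.png',a)
E
```

```text
t: 2.9
eef_pos: [0.4593, -0.0747, 0.3029]
ee_rot: [-3.141, 0.0, -1.823]
force: [-0.3, -0.6, 0.6]
width: 0.0334
```

View pics/s2z.png

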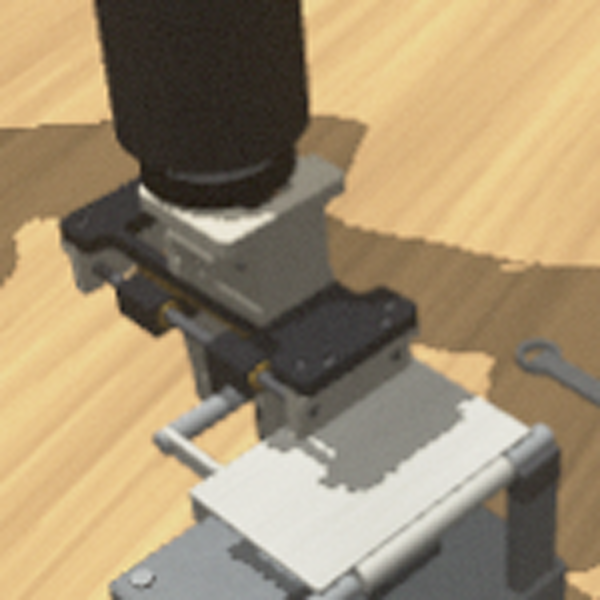

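The fingers straddle the bar at about (240,400) in the zoom. I'll close gently and read the force to see how far off-centre the grip is.

```bash
python3 -m handwheel '[[0,0,0,0],[0,0,0,0],[0,0,0,0],[0,0,0,0],[0,0,0,0],[0,0,0,0]]' 0.9 15
```

```text
t: 3.55
eef_pos: [0.4579, -0.0746, 0.3025]
ee_rot: [3.139, -0.0, -1.823]
force: [-7.6, 4.5, 5.6]
width: 0.0131
```

```bash
python3 -m handwheel '[[-0.1,0.03,0,0],[-0.05,0.01,0,0],[0,0,0,0],[0,0,0,0]]'
```

```text
t: 3.95
eef_pos: [0.4574, -0.0744, 0.3026]
ee_rot: [3.141, -0.0, -1.823]
force: [-2.3, -0.7, 1.5]
width: 0.0134
```

Run:
```python
import numpy as np
th=np.r_[np.arange(0,1.85,.1),1.88]
c,s=np.cos(-.252),np.sin(-.252)
x=-14.2*np.cos(th); z=14.2*np.sin(th)
for i in range(len(th)-1):
    dx=x[i+1]-x[i]; print(f"{th[i+1]:.2f} [{dx*c:.2f},{dx*s:.2f},{z[i+1]-z[i]:.2f},0]")
```

```text
0.10 [0.07,-0.02,1.42,0]
0.20 [0.21,-0.05,1.40,0]
0.30 [0.34,-0.09,1.38,0]
0.40 [0.47,-0.12,1.33,0]
0.50 [0.60,-0.15,1.28,0]
0.60 [0.72,-0.18,1.21,0]
0.70 [0.83,-0.21,1.13,0]
0.80 [0.94,-0.24,1.04,0]
0.90 [1.03,-0.27,0.94,0]
1.00 [1.12,-0.29,0.83,0]
1.10 [1.19,-0.31,0.71,0]
1.20 [1.25,-0.32,0.58,0]
1.30 [1.30,-0.34,0.45,0]
1.40 [1.34,-0.35,0.31,0]
1.50 [1.36,-0.35,0.17,0]
1.60 [1.37,-0.35,0.03,0]
1.70 [1.37,-0.35,-0.11,0]
1.80 [1.35,-0.35,-0.25,0]
1.88 [1.06,-0.27,-0.30,0]
```

Each of these goes in as two half rows, at about 0.07 m/s.

```bash
python3 -m handwheel '[[0.02,0,0.7,0],[0.05,-0.02,0.72,0],[0.1,-0.02,0.7,0],[0.11,-0.03,0.7,0],[0.16,-0.04,0.7,0],[0.18,-0.05,0.68,0],[0.22,-0.06,0.67,0],[0.25,-0.06,0.66,0],[0.29,-0.07,0.65,0],[0.31,-0.08,0.63,0],[0,0,0,0]]'
python3 - <<'E'
from h import *
g=snap('side','side3'); a=cv2.resize(g['image'][70:250,120:300,::-1],None,fx=3.2,fy=3.2,interpolation=cv2.INTER_CUBIC);cv2.imwrite('pics/s3z.png',a)
E
```

```text
t: 5.05
eef_pos: [0.4735, -0.0787, 0.3715]
ee_rot: [3.139, -0.001, -1.823]
force: [-11.8, 2.7, 4.8]
width: 0.0132
```

View pics/s3z.png

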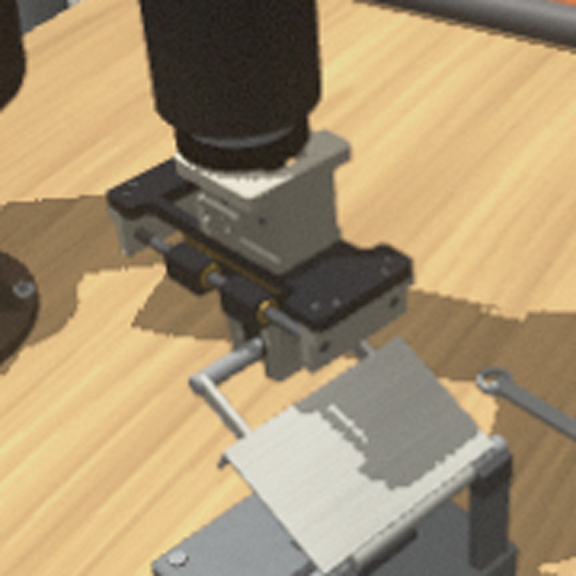

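```bash
python3 -m handwheel '[[-0.15,0.04,0.05,0],[0.35,-0.09,0.62,0],[0.37,-0.09,0.6,0],[0.4,-0.1,0.58,0],[0.43,-0.11,0.55,0],[0.46,-0.12,0.53,0],[0.48,-0.12,0.51,0],[0.5,-0.13,0.48,0],[0.53,-0.14,0.46,0],[0.55,-0.14,0.43,0],[0.57,-0.15,0.4,0],[0,0,0,0]]'
```

```text
t: 6.3
eef_pos: [0.5199, -0.091, 0.4258]
ee_rot: [-3.14, -0.001, -1.823]
force: [-11.0, -0.9, 13.3]
width: 0.0134
```

```bash
python3 -m handwheel '[[-0.05,0.01,0.15,0],[-0.05,0.01,0.15,0],[0,0,0,0],[0,0,0,0]]' - 8
```

```text
t: 6.7
eef_pos: [0.5195, -0.0905, 0.4264]
ee_rot: [-3.139, -0.001, -1.823]
force: [2.8, -4.9, -6.1]
width: 0.0137
```

```bash
python3 -m handwheel '[[0.62,-0.16,0.32,0],[0.6,-0.15,0.36,0],[0.61,-0.16,0.31,0],[0.64,-0.16,0.27,0],[0.65,-0.17,0.24,0],[0.65,-0.17,0.21,0],[0.66,-0.17,0.18,0],[0.67,-0.17,0.15,0],[0.68,-0.18,0.1,0],[0,0,0,0]]'
```

```text
t: 7.7
eef_pos: [0.5773, -0.105, 0.4473]
ee_rot: [-3.141, -0.0, -1.823]
force: [-1.5, -3.1, 2.6]
width: 0.0137
```

```bash
python3 -m handwheel '[[0.66,-0.17,0.07,0],[0.66,-0.17,0.04,0],[0.66,-0.17,0,0],[0.66,-0.17,-0.03,0],[0.66,-0.17,-0.06,0],[0.66,-0.17,-0.1,0],[0.66,-0.17,-0.14,0],[0.64,-0.16,-0.16,0],[0.5,-0.13,-0.15,0],[0,0,0,0],[0,0,0,0]]'
python3 - <<'E'
from h import *
g=snap('side','side4');
E
```

```text
t: 8.8
eef_pos: [0.6339, -0.1196, 0.4417]
ee_rot: [3.142, 0.0, -1.823]
force: [-0.7, -1.9, -0.8]
width: 0.0138
```

View pics/side4.png

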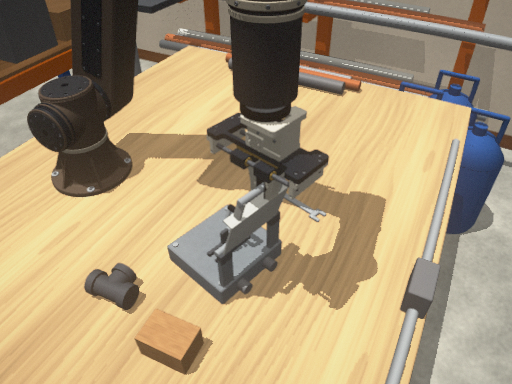

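The guard is up and leaning back in the side view, at about (250,215). I'll nudge it onto the stop.

```bash
python3 -m handwheel '[[0.25,-0.06,-0.1,0],[0.25,-0.06,-0.1,0],[0.2,-0.05,-0.05,0],[0,0,0,0]]'
```

```text
t: 9.25
eef_pos: [0.6399, -0.1212, 0.4398]
ee_rot: [3.139, -0.0, -1.823]
force: [-8.0, 1.2, 5.3]
width: 0.0132
```

```bash
python3 -m handwheel '[[-0.1,0.03,0,0],[0,0,0,0],[0,0,0,0],[0,0,0,0],[0,0,0,0],[0,0,1,0],[0,0,2,0],[0,0,2.5,0]]' 0.62 8
python3 -m handwheel '[[-1,0.3,0,0],[-2,0.7,0,0],[-2.5,0.8,0,-0.1],[-2.5,0.8,0,-0.14],[-2.5,0.8,0,-0.14],[-2,0.8,0,-0.14],[-1,0.5,0,-0.14],[0,0,0,0]]' 0.62 8
python3 - <<'E'
from h import *
g=snap('side','side5');a=cv2.resize(g['image'][120:310,150:340,::-1],None,fx=3.1,fy=3.1,interpolation=cv2.INTER_CUBIC);cv2.imwrite('pics/s5z.png',a)
g=snap('top','top5');cv2.imwrite('pics/t5z.png',cv2.resize(g['image'][100:280,220:420,::-1],None,fx=3.3,fy=3.3,interpolation=cv2.INTER_CUBIC))
s=arm.get_state(); print(s['t'],s['q'],s['eef_pos'])
E
```

```text
t: 10.05
eef_pos: [0.6397, -0.121, 0.4949]
ee_rot: [3.14, -0.001, -1.823]
force: [1.5, -0.2, 0.3]
width: 0.0335
t: 10.85
eef_pos: [0.5033, -0.0738, 0.4957]
ee_rot: [-3.141, 0.002, -2.485]
force: [0.3, -0.7, 0.4]
width: 0.0332
10.95 [ 2.39876337e-01  3.46154557e-02 -1.93727521e-01  2.07596167e-04
 -1.34101788e+00 -1.14808509e+00] [ 0.50472655 -0.07404636  0.49519533]
```

View pics/s5z.png

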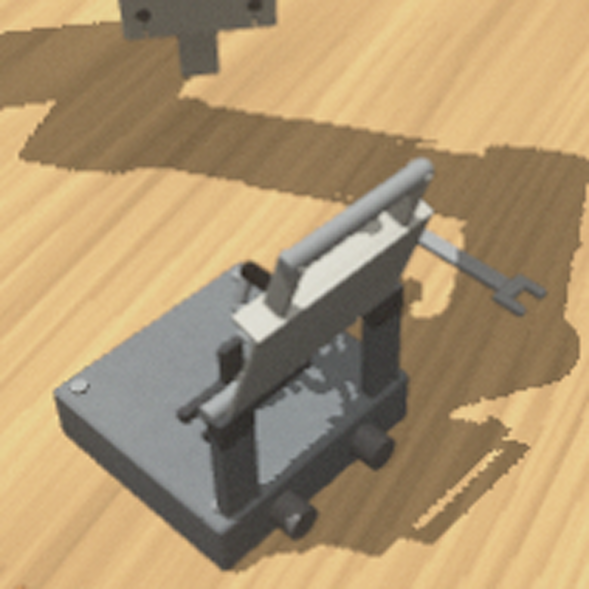

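View pics/t5z.png

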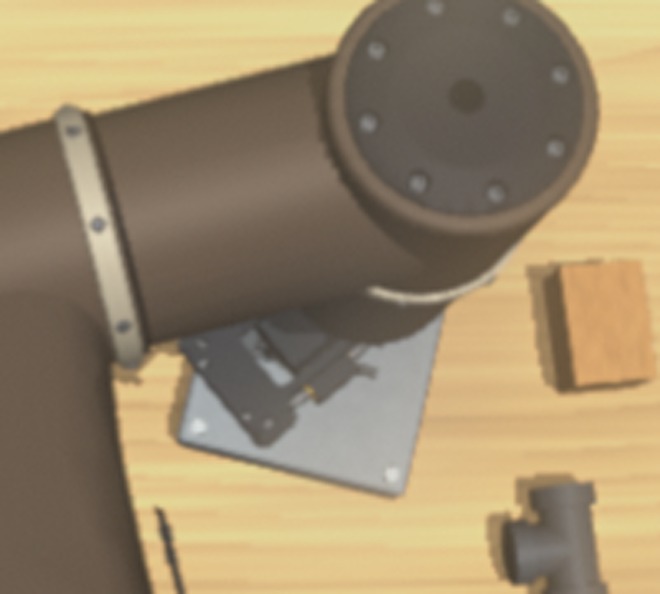

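Run:
```python
from h import *
g=load('side5');p=np.load('/tmp/p.npy')
a=cv2.imread('pics/s5z.png')
for q in[(-.034,.038,.124),(.034,.038,.124),(0,0,.091),(-.017,.01,.091),(-.105,.095,.05),(.075,-.095,.05),(-.105,-.095,.05),(.105,.049,.279),(.105,-.049,.279)]:
    u=proj(g,[iso(p,*q)])[0]; cv2.circle(a,(int((u[0]-150+.5)*3.1),int((u[1]-120+.5)*3.1)),4,(0,0,255),1); print(q,u.round(1))
cv2.imwrite('pics/s5zz.png',a)
```

```text
(-0.034, 0.038, 0.124) [228.2 205.6]
(0.034, 0.038, 0.124) [250.9 220.4]
(0, 0, 0.091) [227.5 233. ]
(-0.017, 0.01, 0.091) [225.3 226.7]
(-0.105, 0.095, 0.05) [226.1 202.5]
(0.075, -0.095, 0.05) [220.9 291.4]
(-0.105, -0.095, 0.05) [165.1 245.3]
(0.105, 0.049, 0.279) [283.1 174.8]
(0.105, -0.049, 0.279) [244.9 202.6]
```

View pics/s5zz.png

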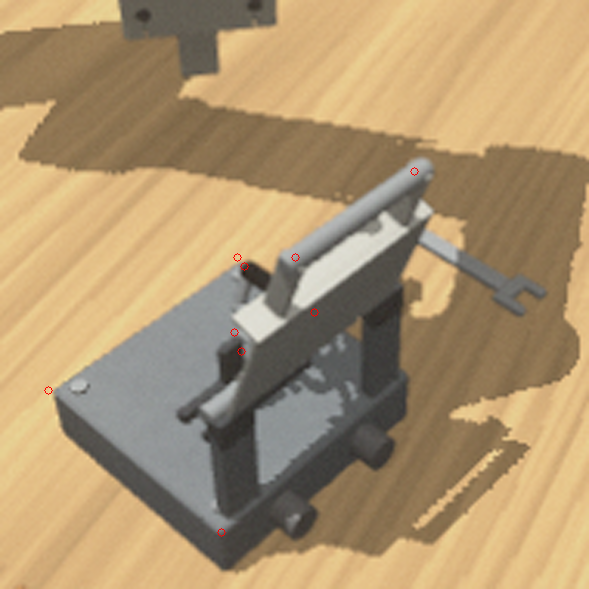

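```bash
python3 -m handwheel '[[0.5,0.2,0,-0.13],[0.6,0.25,0,-0.13],[0.6,0.25,0,-0.13],[0.6,0.25,0,-0.13],[0.6,0.25,0,-0.13],[0.6,0.25,0,-0.13],[0.6,0.25,0,-0.13],[0,0,0,0],[0,0,-2,0],[0,0,-3,0],[0,0,-3,0],[0,0,-3,0],[0,0,-2,0],[0,0,-1.2,0],[0,0,0,0],[0,0,0,0]]' 0.62 20
python3 - <<'E'
from h import *
g=snap('side','side6');a=cv2.resize(g['image'][120:310,130:320,::-1],None,fx=3.1,fy=3.1,interpolation=cv2.INTER_CUBIC);cv2.imwrite('pics/s6z.png',a)
s=arm.get_state(); print(s['t'],s['q'],s['eef_pos'],s['ee_rot'],s['force'])
p=np.load('/tmp/p.npy');d=s['eef_pos'][:2]-p[:2];c,sn=np.cos(p[2]),np.sin(p[2]);print(c*d[0]+sn*d[1],-sn*d[0]+c*d[1])
E
```

```text
t: 12.55
eef_pos: [0.5463, -0.0572, 0.3532]
ee_rot: [-3.142, 0.001, 2.892]
force: [-0.0, 0.9, 0.3]
width: 0.0333
12.6 [ 2.52735218e-01  1.92583676e-01 -3.40927710e-01  5.01538497e-04
 -1.03561151e+00 -2.07341809e+00] [ 0.54632983 -0.05708828  0.353652  ] [3.14116498e+00 1.67444440e-03 2.89196117e+00] [ 0.23130675  0.70797414 -0.50622651]
0.00012316471741363744 0.03772594835784481
```

View pics/s6z.png

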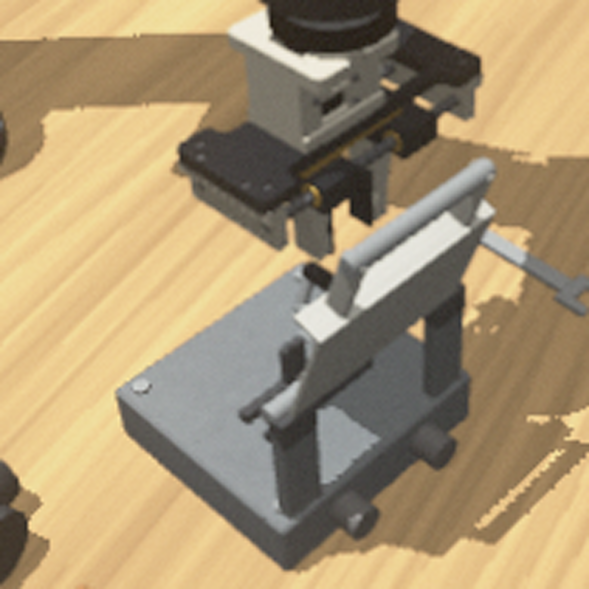

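```bash
python3 -m handwheel '[[0,0,-1.5,0],[0,0,-1.5,0],[0,0,-1.5,0],[0,0,-1,0],[0,0,-0.8,0],[0,0,-0.6,0],[0,0,-0.25,0],[0,0,0,0],[0,0,0,0]]' 0.62 20
python3 -m handwheel '[[0,0,0,0],[0,0,0,0],[0,0,0,0],[0,0,0,0],[0,0,0,0]]' 0.95 10
python3 - <<'E'
from h import *
g=snap('side','side7');a=cv2.resize(g['image'][120:310,130:320,::-1],None,fx=3.1,fy=3.1,interpolation=cv2.INTER_CUBIC);cv2.imwrite('pics/s7z.png',a)
E
```

```text
t: 13.5
eef_pos: [0.546, -0.057, 0.2813]
ee_rot: [3.141, 0.001, 2.891]
force: [0.4, -0.0, 0.8]
width: 0.0332
t: 14.0
eef_pos: [0.5454, -0.0579, 0.2808]
ee_rot: [-3.14, -0.001, 2.89]
force: [-0.7, -5.9, -1.8]
width: 0.0132
```

View pics/s7z.png

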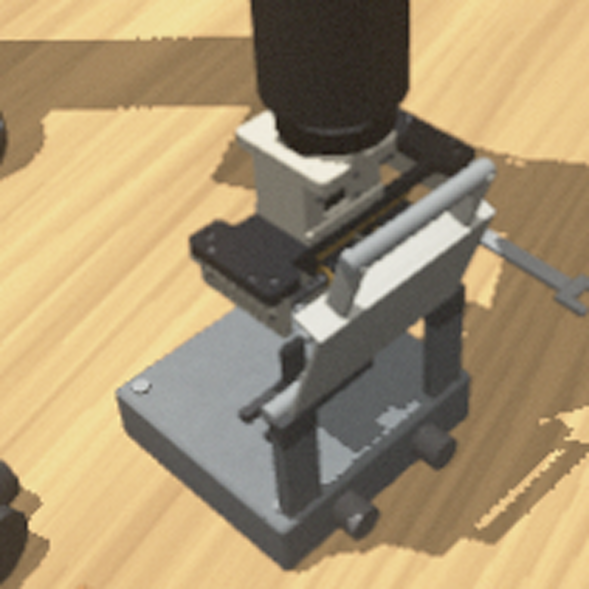

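```bash
python3 -m handwheel '[[-0.02,-0.1,0,0],[0,0,0,0],[0,0,0,0],[0,0,0,0]]' 0.95 25
python3 -m handwheel '[[0.01,0.04,0.1,0],[0.01,0.04,0.1,0],[0.01,0.04,0.1,0],[0.01,0.04,0.1,0],[0.01,0.04,0.1,0],[0.01,0.04,0.1,0],[0,0,0,0],[0,0,0,0]]'
```

```text
t: 14.45
eef_pos: [0.5454, -0.0583, 0.2809]
ee_rot: [-3.141, -0.0, 2.89]
force: [-0.1, -4.8, 0.2]
width: 0.013
t: 15.25
eef_pos: [0.5458, -0.0559, 0.2862]
ee_rot: [-3.141, -0.001, 2.89]
force: [0.3, -6.3, -4.9]
width: 0.0133
```

```bash
python3 -m handwheel '[[-0.01,-0.04,0.0,0],[0.01,0.03,0.1,0],[0.01,0.04,0.1,0],[0.01,0.04,0.1,0],[0.01,0.04,0.1,0],[0.01,0.04,0.1,0],[0.01,0.04,0.1,0],[0,0,0,0],[0,0,0,0]]'
```

```text
t: 16.15
eef_pos: [0.5462, -0.0539, 0.2919]
ee_rot: [-3.141, -0.002, 2.89]
force: [0.4, -5.1, -6.8]
width: 0.0129
```

```bash
python3 - <<'E'
import numpy as np
th=np.arange(-.42,.43,.06); R=10.5
c,s=np.cos(-.252),np.sin(-.252)
y=-R*np.sin(th); z=R*np.cos(th)
for i in range(14):
    dy=y[i+1]-y[i]; print(f"{th[i+1]:.2f} [{-dy*s:.2f},{dy*c:.2f},{z[i+1]-z[i]:.2f},0]")
E
python3 -m handwheel '[[0.01,0.04,0.1,0],[0,0,0.02,0],[0,0,0,0],[0,0,0,0]]'
```

```text
-0.36 [-0.15,-0.56,0.24,0]
-0.30 [-0.15,-0.58,0.20,0]
-0.24 [-0.15,-0.59,0.17,0]
-0.18 [-0.15,-0.60,0.13,0]
-0.12 [-0.16,-0.60,0.09,0]
-0.06 [-0.16,-0.61,0.06,0]
0.00 [-0.16,-0.61,0.02,0]
0.06 [-0.16,-0.61,-0.02,0]
0.12 [-0.16,-0.61,-0.06,0]
0.18 [-0.16,-0.60,-0.09,0]
0.24 [-0.15,-0.60,-0.13,0]
0.30 [-0.15,-0.59,-0.17,0]
0.36 [-0.15,-0.58,-0.20,0]
0.42 [-0.15,-0.56,-0.24,0]
t: 16.55
eef_pos: [0.5463, -0.0535, 0.293]
ee_rot: [-3.141, -0.002, 2.89]
force: [0.4, -5.8, -7.3]
width: 0.0128
```

```bash
python3 -m handwheel '[[-0.07,-0.28,0.12,0],[-0.08,-0.28,0.12,0],[-0.07,-0.29,0.1,0],[-0.08,-0.29,0.1,0],[-0.07,-0.29,0.09,0],[-0.08,-0.3,0.08,0],[0,0,0,0]]'
```

```text
t: 17.25
eef_pos: [0.542, -0.071, 0.3003]
ee_rot: [-3.142, -0.0, 2.89]
force: [-0.7, -1.0, -9.0]
width: 0.0132
```

```bash
python3 -m handwheel '[[-0.08,-0.3,0.0,0],[-0.07,-0.3,0.02,0],[-0.08,-0.3,0.05,0],[-0.08,-0.3,0.04,0],[-0.08,-0.3,0.03,0],[-0.08,-0.31,0.03,0],[-0.08,-0.3,0.01,0],[-0.08,-0.31,0.01,0],[0,0,0,0]]'
```

```text
t: 18.15
eef_pos: [0.5359, -0.0952, 0.3024]
ee_rot: [-3.142, 0.0, 2.89]
force: [-1.4, 1.3, -5.7]
width: 0.0131
```

```bash
python3 -m handwheel '[[0,0,0.08,0],[-0.08,-0.3,0,0],[-0.08,-0.31,-0.02,0],[-0.08,-0.3,-0.03,0],[-0.08,-0.31,-0.03,0],[0,0,0,0]]'
```

```text
t: 18.75
eef_pos: [0.5329, -0.1074, 0.3028]
ee_rot: [3.141, 0.001, 2.89]
force: [-1.3, 3.2, -1.9]
width: 0.0127
```

```bash
python3 -m handwheel '[[0,0,0.08,0],[0,0,0.08,0],[0,0,0,0],[0,0,0,0]]'
```

```text
t: 19.15
eef_pos: [0.5327, -0.107, 0.3035]
ee_rot: [-3.141, -0.0, 2.89]
force: [-0.1, 2.0, -8.0]
width: 0.0129
```

```bash
python3 -m handwheel '[[0,0,0.1,0],[0,0,0,0],[0,0,0,0]]'
```

```text
t: 19.45
eef_pos: [0.5327, -0.107, 0.3047]
ee_rot: [-3.142, -0.0, 2.89]
force: [-0.2, 1.8, -8.7]
width: 0.0132
```

```bash
python3 -m handwheel '[[-0.08,-0.3,-0.04,0],[-0.08,-0.3,-0.04,0],[-0.08,-0.3,-0.05,0],[-0.07,-0.3,-0.06,0],[-0.08,-0.29,-0.08,0],[-0.07,-0.3,-0.08,0],[0,0,0,0]]'
```

```text
t: 20.15
eef_pos: [0.528, -0.1253, 0.3011]
ee_rot: [-3.141, -0.0, 2.89]
force: [-1.2, 3.4, -7.8]
width: 0.013
```

```bash
python3 -m handwheel '[[-0.07,-0.29,-0.09,0],[-0.08,-0.29,-0.1,0],[-0.07,-0.28,-0.11,0],[-0.05,-0.2,-0.09,0],[0,0,0,0],[0,0,0,0]]'
```

```text
t: 20.75
eef_pos: [0.5254, -0.1356, 0.2974]
ee_rot: [-3.141, -0.0, 2.89]
force: [-1.2, 4.6, -7.5]
width: 0.0134
```

```bash
python3 -m handwheel '[[0.01,0.04,-0.1,0],[0.01,0.04,-0.1,0],[0.01,0.04,-0.1,0],[0.01,0.04,-0.1,0],[0.01,0.04,-0.1,0],[0.01,0.04,-0.1,0],[0.01,0.04,-0.1,0],[0.01,0.04,-0.1,0],[0.01,0.04,-0.1,0],[0.01,0.04,-0.1,0],[0,0,0,0],[0,0,0,0]]'
```

```text
t: 21.95
eef_pos: [0.5266, -0.1317, 0.2878]
ee_rot: [-3.141, 0.001, 2.89]
force: [-1.3, 2.3, 0.4]
width: 0.0132
```

```bash
python3 -m handwheel '[[0.01,0.04,-0.1,0],[0.01,0.04,-0.1,0],[0,0,0,0]]'
```

```text
t: 22.25
eef_pos: [0.527, -0.1317, 0.2873]
ee_rot: [-3.14, 0.002, 2.891]
force: [-5.6, -2.2, 12.2]
width: 0.013
```

```bash
python3 -m handwheel '[[0,-0.06,0.15,0],[0,0,0,0],[0,0,0,0]]' 
python3 -m handwheel '[[0,0,0,0],[0,0,0,0],[0,0,0,0],[0,0,0,0]]' 0.62 20
python3 -m handwheel '[[0,0,1,0],[0,0,2,0],[0,0,3,0],[0,0,3,0],[0,0,3,0],[0,0,3,0],[0,0,3,0],[0,0,2,0],[0,0,0,0]]'
python3 - <<'E'
from h import *
g=snap('side','side8');a=cv2.resize(g['image'][120:310,130:320,::-1],None,fx=3.1,fy=3.1,interpolation=cv2.INTER_CUBIC)
p=np.load('/tmp/p.npy')
for q in[(-.034,-.0375,.124),(.034,-.0375,.124)]:
    u=proj(g,[iso(p,*q)])[0]; cv2.circle(a,(int((u[0]-130+.5)*3.1),int((u[1]-120+.5)*3.1)),4,(0,0,255),1)
cv2.imwrite('pics/s8z.png',a)
E
```

```text
t: 22.55
eef_pos: [0.5268, -0.1318, 0.2875]
ee_rot: [-3.141, 0.001, 2.891]
force: [-4.9, -1.3, 6.3]
width: 0.0129
t: 22.95
eef_pos: [0.5269, -0.1313, 0.2868]
ee_rot: [3.142, 0.0, 2.891]
force: [0.8, 0.2, -0.1]
width: 0.0323
t: 23.85
eef_pos: [0.5269, -0.1316, 0.4911]
ee_rot: [3.14, 0.006, 2.891]
force: [0.2, 0.2, 0.2]
width: 0.0331
```

View pics/s8z.png

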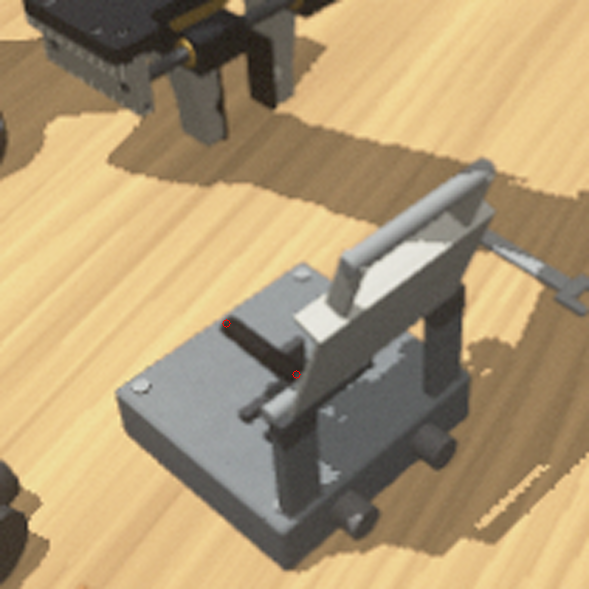

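Run:
```python
from h import *
p=np.load('/tmp/p.npy');c,s=np.cos(p[2]),np.sin(p[2])
def ana(fn,y0,y1):
    g=load(fn);P=cloud(g)
    d=P[...,:2]-p[:2];X=c*d[...,0]+s*d[...,1];Y=-s*d[...,0]+c*d[...,1]
    m=(g['depth']>0)&(X>-.045)&(X<.02)&(Y>y0)&(Y<y1)&(P[...,2]>.11)&(P[...,2]<.16)
    print(fn,m.sum(),X[m].min(),X[m].max(),'Y',np.median(Y[m]),Y[m].min(),Y[m].max(),'z',np.percentile(P[...,2][m],[10,50,90,100]))
ana('side8',-.08,0); ana('side5',0,.08); ana('side6',0,.08)
```

```text
side8 146 -0.03274084064554039 0.019884934503942128 Y -0.04031616001554801 -0.04517018134208952 -0.030557797288274353 z [0.124919   0.12988156 0.13157053 0.13284368]
side5 87 -0.03302527230201617 -0.006131747724140416 Y 0.03186687796247195 0.024853405857987 0.04294373477460763 z [0.11342826 0.12850445 0.13192339 0.13313194]
side6 86 -0.03229771063084684 -0.005633535927540036 Y 0.0321133573570971 0.025030394221303685 0.04365515162682843 z [0.11374455 0.12859095 0.13158725 0.13323644]
```

The lever bar's top is at z 0.133 on the right side, the same height as at the start, so it's home. Next I'll go back to the guard bar.

```bash
python3 -m handwheel '[[0,0,0.6,0.143],[0.5,0.05,0,0.143],[1,0.1,0,0.143],[1.2,0.1,0,0.143],[1.2,0.1,0,0.143],[1.2,0.1,0,0.143],[1.2,0.1,0,0.143],[1.2,0.1,0,0.143],[1.2,0.1,0,0.143],[1.2,0.1,0,0.143],[1,0.1,0,0.141],[0.3,0.1,0,0],[0,0,0,0],[0,0,0,0]]' 0.62 8
python3 - <<'E'
from h import *
g=snap('side','side9');a=cv2.resize(g['image'][90:280,150:340,::-1],None,fx=3.1,fy=3.1,interpolation=cv2.INTER_CUBIC);cv2.imwrite('pics/s9z.png',a)
E
```

```text
t: 25.3
eef_pos: [0.6383, -0.1208, 0.4926]
ee_rot: [3.141, -0.0, -1.825]
force: [-0.3, -1.1, -0.9]
width: 0.0331
```

View pics/s9z.png

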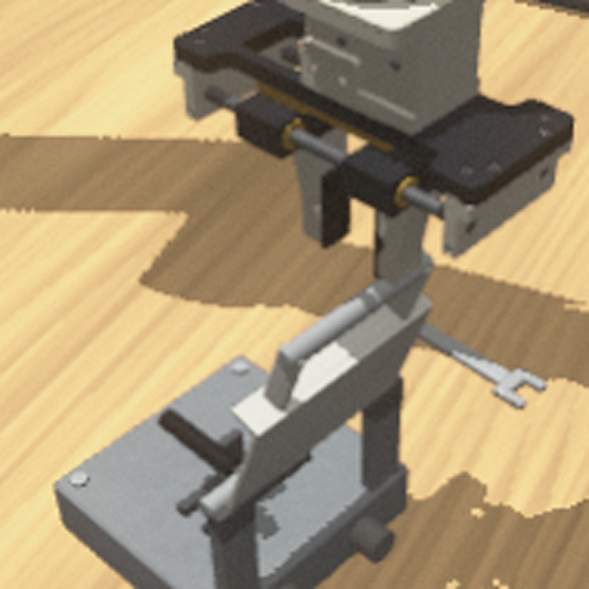

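```bash
python3 -m handwheel '[[0,0,-1.5,0],[0,0,-1.5,0],[0,0,-1,0],[0,0,-0.8,0],[0,0,-0.5,0],[0,0,-0.25,0],[0,0,0,0],[0,0,0,0]]' 0.62 8
python3 -m handwheel '[[0,0,0,0],[0,0,0,0],[0,0,0,0],[0,0,0,0],[0,0,0,0]]' 0.95 8
```

```text
t: 26.15
eef_pos: [0.6388, -0.1209, 0.4378]
ee_rot: [-3.141, 0.0, -1.822]
force: [-0.2, 0.3, -0.6]
width: 0.0333
t: 26.65
eef_pos: [0.6388, -0.1209, 0.4376]
ee_rot: [-3.141, 0.0, -1.822]
force: [-0.3, -0.4, 0.3]
width: 0.0135
```

```bash
python3 -m handwheel '[[-0.3,0.08,0.1,0],[-0.36,0.09,0.1,0],[-0.66,0.17,0.19,0],[-0.67,0.17,0.14,0],[-0.68,0.18,0.11,0],[-0.68,0.17,0.07,0],[-0.69,0.18,0.04,0],[-0.68,0.17,0,0],[-0.69,0.18,-0.03,0],[0,0,0,0]]'
```

```text
t: 27.65
eef_pos: [0.5836, -0.1066, 0.4445]
ee_rot: [3.141, 0.0, -1.822]
force: [-0.1, 3.8, 0.5]
width: 0.0135
```

```bash
python3 -m handwheel '[[-0.68,0.17,-0.07,0],[-0.68,0.18,-0.1,0],[-0.67,0.17,-0.14,0],[-0.67,0.18,-0.17,0],[-0.65,0.17,-0.21,0],[-0.65,0.17,-0.24,0],[0,0,0,0]]'
```

```text
t: 28.35
eef_pos: [0.5435, -0.0964, 0.4349]
ee_rot: [3.141, -0.0, -1.822]
force: [0.7, 2.4, -0.7]
width: 0.0134
```

```bash
python3 -m handwheel '[[-0.63,0.16,-0.27,0],[-0.62,0.16,-0.31,0],[-0.6,0.16,-0.34,0],[-0.59,0.15,-0.37,0],[0,0,0,0]]'
```

```text
t: 28.85
eef_pos: [0.5192, -0.0901, 0.4217]
ee_rot: [3.14, 0.0, -1.822]
force: [0.2, 1.1, -1.7]
width: 0.0136
```

```bash
python3 -m handwheel '[[-0.57,0.15,-0.4,0],[-0.55,0.14,-0.43,0],[-0.53,0.14,-0.46,0],[-0.5,0.13,-0.48,0],[-0.48,0.12,-0.51,0],[-0.46,0.12,-0.53,0],[0,0,0,0]]'
```

```text
t: 29.55
eef_pos: [0.4885, -0.0821, 0.3934]
ee_rot: [3.14, -0.0, -1.822]
force: [1.5, 1.9, -1.3]
width: 0.0136
```

```bash
python3 -m handwheel '[[-0.43,0.11,-0.55,0],[-0.4,0.1,-0.58,0],[-0.37,0.09,-0.6,0],[-0.35,0.09,-0.61,0],[0,0,0,0]]'
```

```text
t: 30.05
eef_pos: [0.4734, -0.0782, 0.3699]
ee_rot: [3.141, -0.0, -1.822]
force: [1.5, 2.8, -1.5]
width: 0.0133
```

```bash
python3 -m handwheel '[[-0.31,0.08,-0.63,0],[-0.29,0.07,-0.65,0],[-0.25,0.06,-0.66,0],[-0.22,0.06,-0.67,0],[-0.18,0.05,-0.69,0],[-0.16,0.04,-0.69,0],[-0.1,0.03,-0.5,0],[-0.06,0.01,-0.4,0],[0,0,0,0]]'
```

```text
t: 30.95
eef_pos: [0.4583, -0.0743, 0.3216]
ee_rot: [-3.141, -0.0, -1.822]
force: [2.6, 1.2, -1.8]
width: 0.0137
```

```bash
python3 -m handwheel '[[-0.04,0.01,-0.3,0],[-0.03,0.01,-0.3,0],[-0.02,0.01,-0.3,0],[-0.02,0,-0.25,0],[-0.01,0,-0.2,0],[0,0,-0.15,0],[0,0,-0.12,0],[0,0,0,0],[0,0,0,0]]'
```

```text
t: 31.85
eef_pos: [0.4572, -0.074, 0.306]
ee_rot: [-3.141, 0.0, -1.822]
force: [6.2, -0.6, 1.7]
width: 0.0139
```

```bash
python3 -m handwheel '[[0.05,0,-0.1,0],[0.05,0,-0.1,0],[0,0,-0.1,0],[0,0,0,0],[0,0,0,0]]'
```

```text
t: 32.35
eef_pos: [0.4575, -0.0743, 0.3033]
ee_rot: [3.141, -0.001, -1.822]
force: [-1.3, 0.4, 9.4]
width: 0.0133
```

Run:
```python
from h import *
g=snap('side','side10');a=cv2.resize(g['image'][130:310,130:310,::-1],None,fx=3.2,fy=3.2,interpolation=cv2.INTER_CUBIC);cv2.imwrite('pics/s10z.png',a)
p=np.load('/tmp/p.npy');c,s=np.cos(p[2]),np.sin(p[2])
for fn in('side0','side2','side10'):
    g=load(fn);P=cloud(g);d=P[...,:2]-p[:2];X=c*d[...,0]+s*d[...,1];Y=-s*d[...,0]+c*d[...,1]
    m=(g['depth']>0)&(X>-.03)&(X<.04)&(Y>-.065)&(Y<.03)&(P[...,2]>.13)&(P[...,2]<.18)
    A=np.c_[X[m],Y[m],np.ones(m.sum())]; k=np.linalg.lstsq(A,P[...,2][m],rcond=None)[0]; print(fn,m.sum(),k)
```

```text
side0 1154 [-0.00024342  0.00060464  0.1566678 ]
side2 1097 [0.00177402 0.00222669 0.15669157]
side10 1103 [0.000517   0.00362921 0.15671308]
```

View pics/s10z.png

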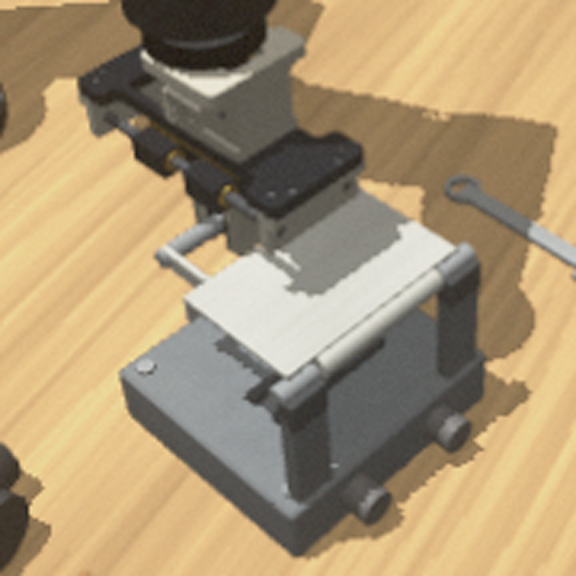

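The guard is shut: the fitted plate plane is level and at the same height as at the start. I'll release it and withdraw straight up, then move away.

```bash
python3 -m handwheel '[[0,0,0.1,0],[0,0,0,0],[0,0,0,0],[0,0,0,0],[0,0,0,0],[0,0,0,0],[0,0,0.5,0],[0,0,1,0],[0,0,2,0],[0,0,3,0],[0,0,3,0],[0,0,3,0]]' 0.62 8
python3 -m handwheel '[[0,-1,0,0],[0,-3,0,0],[0,-4,0,0],[0,-4,0,0],[0,-4,0,0],[0,-4,0,0],[0,-4,0,0],[0,-4,0,0],[0,-4,0,0],[0,-2,0,0],[0,-1,0,0],[0,0,0,0],[0,0,0,0],[0,0,0,0]]'
python3 - <<'E'
from h import *
g=snap('side','side11');f=snap('top','top11')
a=np.hstack([cv2.resize(g['image'][150:330,80:340,::-1],None,fx=1.5,fy=1.5),cv2.resize(f['image'][140:320,200:460,::-1],None,fx=1.5,fy=1.5)]);cv2.imwrite('pics/z11.png',a)
p=np.load('/tmp/p.npy');c,s=np.cos(p[2]),np.sin(p[2])
P=cloud(g);d=P[...,:2]-p[:2];X=c*d[...,0]+s*d[...,1];Y=-s*d[...,0]+c*d[...,1]
m=(g['depth']>0)&(X>-.03)&(X<.04)&(Y>-.065)&(Y<.06)&(P[...,2]>.13)&(P[...,2]<.18)
A=np.c_[X[m],Y[m],np.ones(m.sum())]; print(np.linalg.lstsq(A,P[...,2][m],rcond=None)[0])
print(arm.get_state()['force'],np.abs(arm.get_state()['qd']).max())
E
```

```text
t: 33.6
eef_pos: [0.4576, -0.0742, 0.431]
ee_rot: [-3.141, 0.0, -1.822]
force: [1.2, 0.6, 0.0]
width: 0.0335
t: 35.0
eef_pos: [0.4579, -0.4231, 0.4292]
ee_rot: [-3.141, 0.0, -1.821]
force: [0.8, 0.1, -0.5]
width: 0.0335
[-0.00266979  0.002572    0.15669245]
[-0.85946304 -1.13739939  0.04045101] 0.003061097929099545
```

View pics/z11.png

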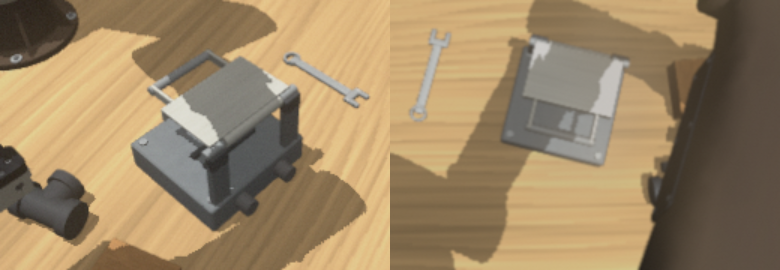

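The guard is shut and level, the spanner, tee and carton haven't moved, and nothing is in contact with the arm. Handing in.

```bash
python3 -c "
from station import arm
print(arm.job_done())"
```

```text
the job is handed in; nothing more can be done
None
```

The isolator is switched over and I handed the job in at about 35 s; no verdict came back.

**What I did:**
- **Guard up:** I gripped the guard by its bar and lifted it to its 1.9 rad stop.
- **Lever across:** I pulled the lever out about 13 mm, swung it to the right and let it in until it was home.
- **Guard down:** I gripped the guard bar again and lowered it all the way shut before letting go.

**Last checks:**
- **Lever:** seen from the side before the guard was closed, its bar was on the right. The highest bar point read 132.8 mm, against 133.1 mm at the start, which means fully home. With the guard shut it is hidden, so I could not check it again.
- **Guard:** the plate is level and measures 156.7 mm high, the same as at the start.
- **Surroundings:** the spanner, tee and carton looked undisturbed by eye; I did not measure them. The gripper was well clear and the force reading near zero.

**What disagreed:**
- **Slipping in the grip:** both bars rolled a few mm in the fingers. The guard lift briefly built up about 17 N sideways.
- **Lever past the middle:** just past upright the upward pull dropped to about 2 N, so the pin had probably settled onto the humps. I raised it until the spring pull was back to about 8 N and then went on.
- **Lever going home:** at the end I pressed down to about 12 N.
- **Camera calibration:** measured heights came out about 4 mm too high, so I went by the gripper's contact forces and comparisons with the start.

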